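Mask the bores of four castings before spraying

TASK

These four castings are about to be spray-painted, so close the bore of each one with the tapered masking plug of its own size, pushed home so that the plug's head lies flat on the bright face. Leave the castings standing where they are, and leave the white plug alone: it is a spare that fits none of them.

Things in the scene. Friction and masses are not known exactly. Their poses are not given: they have to be found in the camera images.
- plug_red: red hard-plastic tapered plug for a 30 mm bore, upright on its tip. Cone 34 mm high, 16 mm across at the tip, 27 mm at its top; then a disc head 38 mm across, 5 mm thick; on it an upright pull tab 30 mm long (along x), 10 mm thick (along y), 26 mm high, with a small window. Total height 65 mm, under 0.15 kg. Origin: centre of the tip's underside, z up. Fits the hexagonal foot casting.
- plug_yellow: yellow hard-plastic tapered plug for a 40 mm bore, upright on its tip. Cone 34 mm high, 24 mm across at the tip, 37 mm at its top; then a disc head 48 mm across, 5 mm thick; on it an upright pull tab 30 mm long (along x), 10 mm thick (along y), 26 mm high, with a small window. Total height 65 mm, under 0.15 kg. Origin: centre of the tip's underside, z up. Fits the two-eared oval flange casting.
- plug_blue: blue hard-plastic tapered plug for a 50 mm bore, upright on its tip. Cone 34 mm high, 34 mm across at the tip, 47 mm at its top; then a disc head 58 mm across, 5 mm thick; on it an upright pull tab 30 mm long (along x), 10 mm thick (along y), 26 mm high, with a small window. Total height 65 mm, under 0.15 kg. Origin: centre of the tip's underside, z up. Fits the square flange casting.
- plug_green: green hard-plastic tapered plug for a 60 mm bore, upright on its tip. Cone 34 mm high, 44 mm across at the tip, 57 mm at its top; then a disc head 68 mm across, 5 mm thick; on it an upright pull tab 30 mm long (along x), 10 mm thick (along y), 26 mm high, with a small window. Total height 65 mm, under 0.15 kg. Origin: centre of the tip's underside, z up. Fits the round flange casting.
- plug_white: white hard-plastic tapered plug for a 70 mm bore, upright on its tip. Cone 34 mm high, 54 mm across at the tip, 67 mm at its top; then a disc head 78 mm across, 5 mm thick; on it an upright pull tab 30 mm long (along x), 10 mm thick (along y), 26 mm high, with a small window. Total height 65 mm, under 0.15 kg. Origin: centre of the tip's underside, z up. Spare: too big for every bore.
- casting_hex: dark grey iron casting: hexagonal foot, 66 mm across flats, 13 mm thick; boss 48 mm across, bright ring face on top 52 mm above the underside. Blind bore 30 mm across, 39 mm deep, open upward. Loose, over 0.9 kg, on a 5 mm cardboard sheet. Origin: centre of its underside, on the bore's axis, z up. Plug home: head flat on the face, plug origin 18 mm above this origin.
- casting_oval: dark grey iron casting: two-eared oval flange, 112 (x) x 62 mm, two bolt holes, 13 mm thick; boss 58 mm across, bright ring face on top 52 mm above the underside. Blind bore 40 mm across, 39 mm deep, open upward. Loose, over 0.9 kg, on a 5 mm cardboard sheet. Origin: centre of its underside, on the bore's axis, z up. Plug home: head flat on the face, plug origin 18 mm above this origin.
- casting_square: dark grey iron casting: square flange, 92 x 92 mm, with four bolt holes, 13 mm thick; boss 68 mm across, bright ring face on top 52 mm above the underside. Blind bore 50 mm across, 39 mm deep, open upward. Loose, over 0.9 kg, on a 5 mm cardboard sheet. Origin: centre of its underside, on the bore's axis, z up. Plug home: head flat on the face, plug origin 18 mm above this origin.
- casting_round: dark grey iron casting: round flange, 112 mm across, with four bolt holes, 13 mm thick; boss 78 mm across, bright ring face on top 52 mm above the underside. Blind bore 60 mm across, 39 mm deep, open upward. Loose, over 0.9 kg, on a 5 mm cardboard sheet. Origin: centre of its underside, on the bore's axis, z up. Plug home: head flat on the face, plug origin 18 mm above this origin.
Mind the look-alikes: they are no part of the job. Several things have the shape of the plug_red; the one meant has the colours described above.

How it is judged:
At the end, for the whole second after the job is handed in: Each plug is home in its own casting: within 5 mm of the bore's axis, origin 15.5 to 20.5 mm above the casting's, in line within 0.08 rad, released, at rest. Castings upright, within 40 mm of where they began; white plug upright, within 30 mm of where it began (horizontal distance between plug_red and casting_hex below 0.005 m and z of plug_red in the frame of casting_hex between 0.0155 and 0.0205 m and angle between the z axis of plug_red and the z axis of casting_hex, either way round below 0.08 rad and angle between each of plug_red, plug_yellow, plug_blue, plug_green's own z axis and vertical below 0.12 rad and linear speed of each of plug_red, casting_hex, plug_yellow, casting_oval, plug_blue, casting_square, plug_green, casting_round below 0.02 m/s and contact force between each of plug_red, plug_yellow, plug_blue, plug_green and the fingers below 0.1 N and distance of each of casting_hex, casting_oval, casting_square, casting_round from where it was at the start of the episode below 0.04 m and angle between each of casting_hex, casting_oval, casting_square, casting_round's own z axis and vertical below 0.06 rad and horizontal distance between plug_yellow and casting_oval below 0.005 m and z of plug_yellow in the frame of casting_oval between 0.0155 and 0.0205 m and angle between the z axis of plug_yellow and the z axis of casting_oval, either way round below 0.08 rad and horizontal distance between plug_blue and casting_square below 0.005 m and z of plug_blue in the frame of casting_square between 0.0155 and 0.0205 m and angle between the z axis of plug_blue and the z axis of casting_square, either way round below 0.08 rad and horizontal distance between plug_green and casting_round below 0.005 m and z of plug_green in the frame of casting_round between 0.0155 and 0.0205 m and angle between the z axis of plug_green and the z axis of casting_round, either way round below 0.08 rad and distance of plug_white from where it was at the start of the episode below 0.03 m and angle between plug_white's own z axis and vertical below 0.15 rad); the robot touches nothing.
It fails at once if the white spare plug is carried off or knocked over (distance of plug_white from where it was at the start of the episode above 0.03 m or angle between plug_white's own z axis and vertical above 0.5 rad).
It fails at once if a casting is tipped (angle between any of casting_round, casting_square, casting_oval, casting_hex's own z axis and vertical above 0.3 rad).
It also fails if it takes over 106 s, if anything falls off the work surface, if the arm or the gripper's body presses on something with over 40 N, if the wrist force passes 120 N, or if a joint passes its speed limit or range.

ROBOT

A 6-joint arm with a two-finger parallel gripper is mounted at the origin on the work surface; the furniture and walls round the work are solid. World frame = base frame: x ahead of the robot, y to its left, z up, the work surface at z = 0. Lengths are in m, angles in rad, forces in N, time in s.
With the tool pointing down it reaches from about 0.25 to 0.775 m from the base axis. Payload 4 kg.
Tool frame: the origin (TCP) lies between the finger pads; the fingertips stand 25 mm ahead of it and the grasp point (between the pads) lies 6 mm ahead of it (robot.tip_reach is the z of the fingertips in the tool frame, in m); z points along the fingers, y is the line along which they close (so a half turn about z gives the same grasp; the last joint's range is limited). The gripper opens to 94 mm and grips with 3 to 60 N. Pads are 16 mm wide; open, the fingers measure 119 mm over their backs; the gripper's body (75 mm by 177 mm) begins 78 mm behind the grasp point.
Start: joints at [1.158, 0.087, 1.371, -0, 1.684, -0.103], TCP at [0.168, 0.524, 0.231] pointing down, gripper open.
Joint ranges: [-3.1, 3.1], [-0.76, 2.03], [0.27, 2.55], [-1.08, 4.22], [0.17, 2.65], [-2.57, 2.57]. Speed limits (rad/s): [2.79, 2.79, 3.14, 3.14, 3.14, 3.14].

INTERFACE

Orientations are given as [roll, pitch, yaw] about the fixed x, y, z axes, in that order (R = Rz(yaw) Ry(pitch) Rx(roll)).
In Python, from bench import robot gives the robot as it stands. The module is installed in compiled form; this text tells all that it offers.
- The arm moves only by the shell command python3 -m handwheel 'ROWS'. ROWS is JSON, a list of rows, each a list of 3 entries, a list of its own where there are three numbers: the turn, a rotation vector about the world's x, y, z in units of 90 degrees (1.0 is 90 degrees), then the shift along the world's x, y, z in units of 0.05 m (1.0 is 0.05 m), then the closure, from 0 (fully open) to 1 (shut). A call has 1 to 5 rows; each row shifts and turns the commanded pose from where the row before left it; what a row does not reach is not made up. A row lasts 1/10 s, in which the tool goes at most 50 mm and 8.59 degrees, less where a joint would pass 70% of its speed; a pose out of reach is approached as far as the arm can. A call with a number of a shift or a turn outside -1 to 1 is refused whole. A call with a gripper value outside its range is refused whole. The fingers move at their own pace and stop on an object; the grip force is fixed at half the most. Time passes only in rows, so rows that do not move let the fingers close. It gives the time, the measured TCP pose, the force, the opening and the grip force at its end, in the units of the state.
- robot.get_obs(): the state, without advancing time (a new reading comes with each control period).
- robot.snapshot(name): name is "scene" or "top" or "wrist"; returns (picture, depth): 420x560x3 uint8, red, green, blue; 420x560 float32, m along the optical axis (not along the pixel's ray), 0 where there is no reading.
- robot.calibration(name): a dict with "mtx" (3x3 intrinsics, pixels), "extrinsics" (4x4, takes a point from camera to world coordinates); the wrist camera has in their place "hand_eye" (4x4, takes a point from camera to tool coordinates, whose origin is the TCP and whose axes are the flange's). Camera axes: x right, y down, z forward; pixel columns grow to the right and rows downward; lengths in m; the calibration is good to about 2 mm. A picture is of the moment at which its call begins: read the wrist's pose just before it. calibration takes no time and is no camera call.
- robot.close_job(): hands the job in; it is judged then, once.
Trained networks look in the newest picture that a camera, given by its name, has taken for a name from the list of things; names that differ only in an ending like _2 or _b are one class to them, and where a whole thing is asked for, a point or a joint stands for the part that bears it (a point fixed in the world has none). Each returns a list of dicts, best first, with "p" (0 to 1); they miss things now and then, are a little off and sometimes report something else, mostly with a low value. They report only what shows in the picture. A call takes as long as a camera call. They do not tell look-alikes from the thing itself.
- robot.boxes_of(query, camera): "bbox" ([left, top, right, bottom] in pixels, round what is visible of it).
The state is a dict: "time": time; "joint_positions": joint angles; "qvel": joint speeds; "joint_torque": joint torques, N m; "tool_pos": TCP position; "ee_rot": TCP orientation; "wrist_force": force on the tool from outside, world axes, zero at the start; "wrist_torque": the same for the moment, N m; "width": finger opening in m; "finger_force": force on a finger pad.
Only numpy, scipy, OpenCV 4.12 (cv2) and the standard library are available. Lean on these libraries where they do the work, as an engineer would, in place of code of your own. Each camera call takes 0.05 s, during which the arm holds its last target. There are 200 camera calls.

## Working session

There is one attempt and no reset: what is moved stays moved. The work goes in short steps, Python scripts to look and compute and a shell command to move; the robot and the scene stay as the last step left them, time stands still between calls to the robot, and variables do not carry over. Pictures are saved under pics/ and viewed, at most 14 in all, crops included, and the job is handed in when it is done.

```bash
mkdir -p pics; cat > h.py <<'E'
import numpy as np, cv2
from bench import robot
def snap(cam,name=None):
    o=robot.get_obs(); rgb,d=robot.snapshot(cam)
    if name: cv2.imwrite('pics/'+name,rgb[...,::-1])
    return o,rgb,d
E
python3 - <<'E'
from h import *
o,rgb,d=snap('top','top1.png')
o,rgb,d=snap('scene','scene1.png')
print(robot.get_obs()); 
for c in('top','scene','wrist'):print(robot.calibration(c))
E
```

```text
{'time': 0.1, 'joint_positions': array([ 1.15788262e+00,  8.78973657e-02,  1.37209476e+00, -1.45775186e-05,
        1.68355726e+00, -1.03132290e-01]), 'qvel': array([-0.00075917, -0.00030864, -0.00272302, -0.00065625, -0.0006831 ,
       -0.00067921]), 'joint_torque': array([ 3.47121655e-03, -3.41250122e+01, -3.03302693e+01,  7.19777634e-02,
        3.03352706e-02, -9.09373057e-05]), 'tool_pos': array([0.1675201 , 0.52341586, 0.2294165 ]), 'ee_rot': array([-3.13964482e+00, -1.87033715e-04,  2.83180943e+00]), 'wrist_force': array([-0.90547763,  0.15415926, -0.13535743]), 'wrist_torque': array([ 0.02065589, -0.01833457,  0.00253072]), 'finger_force': 0.0, 'width': 0.09400807109714457}
{'mtx': array([[529.81981065,   0.        , 285.65823439],
       [  0.        , 529.81981065, 206.15950052],
       [  0.        ,   0.        ,   1.        ]]), 'extrinsics': array([[-0.00548594, -0.99362084,  0.11263894,  0.36103814],
       [-0.99990071,  0.00398852, -0.013515  , -0.03799411],
       [ 0.01297952, -0.11270189, -0.99354407,  1.22481199],
       [ 0.        ,  0.        ,  0.        ,  
[... 254 characters left out ...]
      [ 0.86670412,  0.29125801, -0.40496017,  0.50929275],
       [ 0.02086048, -0.83228504, -0.55395527,  0.7769795 ],
       [ 0.        ,  0.        ,  0.        ,  1.        ]])}
{'mtx': array([[340.65498505,   0.        , 281.12030727],
       [  0.        , 340.65498505, 205.74235621],
       [  0.        ,   0.        ,   1.        ]]), 'hand_eye': array([[ 8.29329719e-04, -9.72709171e-01, -2.32026251e-01,
         6.65213502e-02],
       [ 9.99999651e-01,  7.83274327e-04,  2.90619307e-04,
        -3.55999405e-04],
       [-1.00947860e-04, -2.32026411e-01,  9.72709481e-01,
        -1.54598533e-01],
       [ 0.00000000e+00,  0.00000000e+00,  0.00000000e+00,
         1.00000000e+00]])}
```

View pics/top1.png

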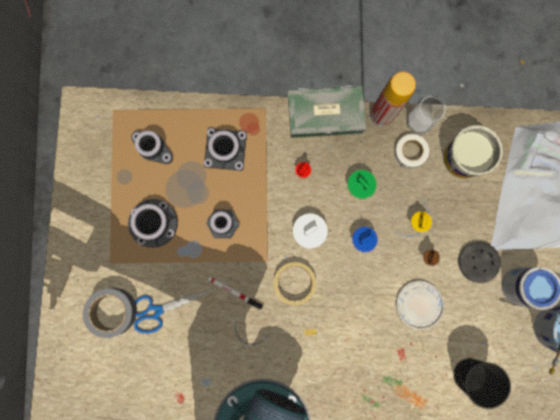

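View pics/scene1.png

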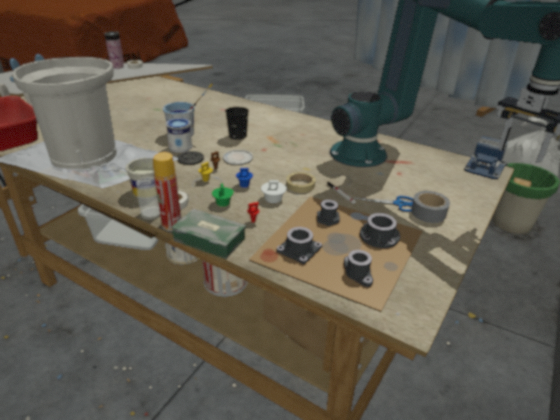

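The top view shows the plugs red (304,170), green (362,184), blue (365,239), yellow (421,222) and white (310,230). The castings are oval (150,145), square (224,147), round (150,222) and hex (221,222). There are two candidates for plug_red: red (304,170) and brown (432,258). The red one fits the description, and I'll confirm that in an enlarged crop.

```bash
cat >> h.py <<'E'
def cloud(cam,o,d):
    c=robot.calibration(cam);K=c['mtx']
    v,u=np.indices(d.shape)
    P=np.stack([(u-K[0,2])/K[0,0]*d,(v-K[1,2])/K[1,1]*d,d],-1)
    if cam=='wrist':
        from scipy.spatial.transform import Rotation as R
        T=np.eye(4);T[:3,:3]=R.from_euler('xyz',o['ee_rot']).as_matrix();T[:3,3]=o['tool_pos'];T=T@c['hand_eye']
    else:T=c['extrinsics']
    W=P@T[:3,:3].T+T[:3,3]; W[d==0]=np.nan
    return W
E
python3 - <<'E'
from h import *
o,rgb,d=snap('top')
W=cloud('top',o,d)
cv2.imwrite('pics/crop1.png',cv2.resize(rgb[130:280,280:450],None,fx=4,fy=4,interpolation=cv2.INTER_CUBIC)[...,::-1])
for n in ['plug_red','plug_yellow','plug_blue','plug_green','plug_white','casting_hex','casting_oval','casting_square','casting_round']:
    print(n,[(round(b['p'],2),np.round(b['bbox']).tolist()) for b in robot.boxes_of(n,'top')[:4]])
print('table',np.nanmedian(W[300:330,180:200,2]),'board',np.nanmedian(W[160:200,120:140,2]))
S=dict(red=(304,170),green=(362,184),blue=(365,239),yellow=(421,222),white=(310,230),oval=(150,145),square=(224,147),round=(150,222),hex=(221,222))
for n,(u,v) in S.items():
    w=W[v-26:v+27,u-26:u+27].reshape(-1,3)
    z=w[:,2]
    if n in('oval','square','round','hex'):
        p=w[(z>.05)&(z<.065)]
    else: p=w[(z>.052)&(z<.08)]
    q=w[(z>.030)&(z<.046)]
    m=p[:,:2].mean(0);ev,E=np.linalg.eigh(np.cov(p[:,:2].T))
    print(n,len(p),'c',m.round(4),'z',np.percentile(p[:,2],[5,50,95]).round(4),'yaw',np.degrees(np.arctan2(E[1,1],E[0,1])).round(1),'ev',np.sqrt(ev).round(4),'disc',len(q),(q[:,:2].mean(0).round(4)) )
    lo=np.nanmin(p,0);hi=np.nanmax(p,0);print('   mid',((lo+hi)/2).round(4)[:2],'size',(hi-lo).round(4)[:2])
E
```

```text
plug_red [(0.68, [421.0, 248.0, 437.0, 264.0]), (0.63, [293.0, 162.0, 310.0, 177.0])]
plug_yellow [(0.78, [411.0, 211.0, 428.0, 231.0])]
plug_blue [(0.88, [353.0, 227.0, 378.0, 254.0])]
plug_green [(0.85, [345.0, 166.0, 377.0, 201.0])]
plug_white [(0.61, [294.0, 214.0, 330.0, 248.0])]
casting_hex [(0.92, [204.0, 209.0, 240.0, 240.0]), (0.71, [347.0, 169.0, 379.0, 199.0])]
casting_oval [(0.83, [134.0, 130.0, 172.0, 168.0])]
casting_square [(0.62, [204.0, 128.0, 244.0, 170.0])]
casting_round [(0.71, [128.0, 199.0, 181.0, 246.0])]
table 0.0007243012510591562 board 0.0064527366715787515
red 64 c [ 0.577 -0.093] z [0.0584 0.0645 0.0684] yaw 143.2 ev [0.0029 0.0089] disc 143 [ 0.5769 -0.0933]
   mid [ 0.5778 -0.0929] size [0.0277 0.0225]
green 69 c [ 0.5437 -0.2259] z [0.0552 0.0646 0.0688] yaw -138.4 ev [0.0031 0.0088] disc 617 [ 0.5443 -0.2259]
   mid [ 0.5443 -0.2269] size [0.0257 0.0251]
blue 64 c [ 0.4193 -0.2291] z [0.0585 0.0639 0.0691] yaw 121.8 ev [0.003 0.009] disc 446 [ 0.4194 -0.2295]
   mid [ 0.4197 -0.2292] size [0.0219 0.0282]
yellow 70 c [ 0.4583 -0.3576] z [0.0564 0.0633 0
[... 164 characters left out ...]
aw 121.3 ev [0.0028 0.0086] disc 866 [ 0.4397 -0.1074]
   mid [ 0.4387 -0.1071] size [0.0198 0.0266]
oval 297 c [0.6356 0.2552] z [0.0528 0.0577 0.0614] yaw -141.3 ev [0.017  0.0178] disc 90 [0.632  0.2524]
   mid [0.6362 0.255 ] size [0.0581 0.0564]
square 346 c [0.6304 0.0859] z [0.0523 0.0575 0.0622] yaw -163.9 ev [0.0205 0.0211] disc 103 [0.625  0.0843]
   mid [0.6308 0.0863] size [0.0679 0.0672]
round 424 c [0.4597 0.2491] z [0.0524 0.0575 0.0614] yaw 64.1 ev [0.024  0.0247] disc 138 [0.4604 0.2441]
   mid [0.4598 0.2491] size [0.0755 0.0766]
hex 224 c [0.4584 0.0899] z [0.0527 0.0577 0.061 ] yaw 72.0 ev [0.0135 0.0142] disc 31 [0.4556 0.0883]
   mid [0.4589 0.0903] size [0.0449 0.0462]
```

View pics/crop1.png

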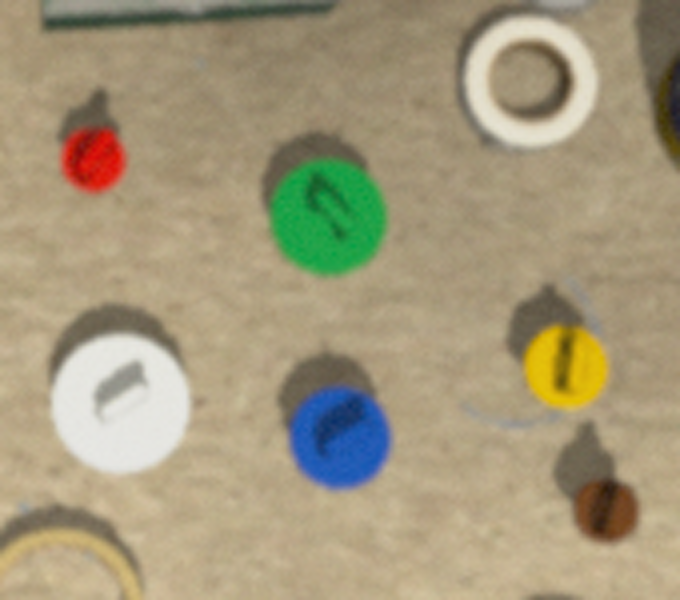

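Enlarged crop: the bright red plug at crop (93,158) is plug_red, as described. The one at crop (605,510) is brown, so it's the look-alike and stays put. Next I'll move over the castings and check them with the wrist camera.

```bash
python3 -m handwheel '[[[0,0,0],[0.74,-0.7,0.08],0],[[0,0,0],[0.74,-0.7,0.08],0],[[0,0,0],[0.74,-0.7,0.08],0],[[0,0,0],[0.74,-0.7,0.08],0],[[0,0,0],[0.74,-0.7,0.08],0]]' ; python3 -m handwheel '[[[0,0,0],[0.74,-0.7,0.08],0],[[0,0,0],[0.74,-0.7,0.08],0],[[0,0,0],[0.74,-0.7,0.08],0],[[0,0,0],[0.74,-0.7,0.08],0],[[0,0,0],[0.74,-0.7,0.08],0]]'; python3 -m handwheel '[[[0,0,0],[0,0,0],0],[[0,0,0],[0,0,0],0],[[0,0,0],[0,0,0],0]]'
python3 - <<'E'
from h import *
o,rgb,d=snap('wrist','wr1.png')
W=cloud('wrist',o,d);print(o['time'],o['tool_pos'],o['ee_rot'])
S=dict(oval=(.6356,.2552),square=(.6304,.0859),round=(.4597,.2491),hex=(.4584,.0899))
for n,c in S.items():
    m=(np.hypot(W[...,0]-c[0],W[...,1]-c[1])<.047)&(W[...,2]>.051)&(W[...,2]<.065)
    p=W[m]
    if len(p)<10: print(n,len(p));continue
    (x,y),r=cv2.minEnclosingCircle((p[:,:2]*1000).astype(np.float32))
    print(n,len(p),p[:,:2].mean(0).round(4),'z',np.median(p[:,2]).round(4),'circ',round(x/1000,4),round(y/1000,4),round(r,1))
E
```

```text
time: 1.1
tool_pos: [0.3498, 0.3511, 0.2505]
ee_rot: [3.141, 0.0, 2.832]
wrist_force: [0.5, 0.5, -0.9]
width: 0.0939
finger_force: 0.0
time: 1.6
tool_pos: [0.5311, 0.1796, 0.2701]
ee_rot: [3.141, 0.001, 2.832]
wrist_force: [-0.4, 0.6, 0.6]
width: 0.0938
finger_force: 0.0
time: 1.9
tool_pos: [0.5292, 0.182, 0.2696]
ee_rot: [3.141, -0.001, 2.833]
wrist_force: [-0.1, -0.6, -0.2]
width: 0.0941
finger_force: 0.0
1.9 [0.52916505 0.18200542 0.26962271] [ 3.14122974e+00 -5.94432371e-04  2.83271765e+00]
oval 582 [0.6303 0.2408] z 0.0569 circ 0.6349 0.254 28.5
square 829 [0.617  0.0897] z 0.057 circ 0.6294 0.0851 33.6
round 1874 [0.4584 0.2487] z 0.0571 circ 0.4593 0.2482 38.8
hex 1012 [0.4572 0.0901] z 0.0571 circ 0.4575 0.0893 23.8
```

View pics/wr1.png

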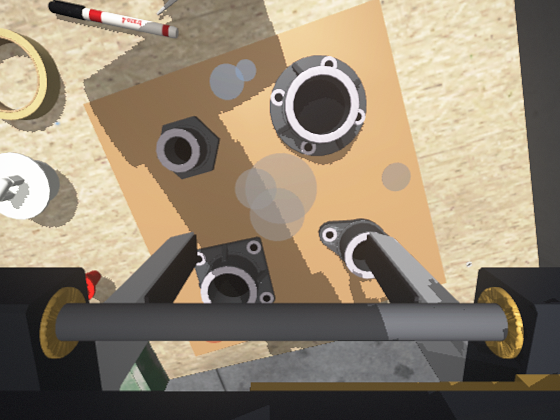

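The wrist view agrees with the top camera to about 1 mm. The hex is at (180,150), round (322,103), square (228,287) and oval (365,250). Next I'll look at the plugs the same way.

```bash
python3 -m handwheel '[[[0,0,0],[0,-0.82,0],0],[[0,0,0],[0,-0.82,0],0],[[0,0,0],[0,-0.82,0],0],[[0,0,0],[0,-0.82,0],0],[[0,0,0],[0,-0.82,0],0]]' ; python3 -m handwheel '[[[0,0,0],[0,-0.82,0],0],[[0,0,0],[0,-0.82,0],0],[[0,0,0],[0,-0.82,0],0],[[0,0,0],[0,-0.82,0],0],[[0,0,0],[0,-0.82,0],0]]'; python3 -m handwheel '[[[0,0,0],[0,0,0],0],[[0,0,0],[0,0,0],0]]'
cat >> h.py <<'E'
PL=dict(red=(.577,-.093),green=(.5437,-.2259),blue=(.4193,-.2291),yellow=(.4583,-.3576),white=(.4393,-.1071))
def tabs(W,names):
    for n in names:
        c=PL[n]
        r=np.hypot(W[...,0]-c[0],W[...,1]-c[1])
        p=W[(r<.025)&(W[...,2]>.058)&(W[...,2]<.075)][:,:2]
        q=W[(r<.045)&(W[...,2]>.034)&(W[...,2]<.044)][:,:2]
        if len(p)<15: print(n,len(p));continue
        (x,y),(a,b),t=cv2.minAreaRect((p*1000).astype(np.float32))
        (X,Y),R=cv2.minEnclosingCircle((q*1000).astype(np.float32)) if len(q) else ((0,0),0)
        E=np.linalg.eigh(np.cov(p.T))[1][:,1]
        print(n,len(p),'rect',round(x),round(y,1),round(x,1),(round(a,1),round(b,1)),'yaw',np.degrees(np.arctan2(E[1],E[0])).round(1),'mean',p.mean(0).round(4),'head',round(X,1),round(Y,1),round(R,1))
E
python3 - <<'E'
from h import *
o,rgb,d=snap('wrist','wr2.png')
W=cloud('wrist',o,d);print(o['time'],o['tool_pos'],o['ee_rot'])
tabs(W,PL)
o,rgb,d=snap('top'); W=cloud('top',o,d)
m=(W[...,0]>.4)&(W[...,0]<.85)&(W[...,1]<.0)&(W[...,1]>-.45)&(W[...,2]>.08)&(W[...,2]<.24)
v,u=np.where(m)
n,l,st,c=cv2.connectedComponentsWithStats(m.astype(np.uint8))
for i in range(1,n):
    if st[i,4]>20:
        p=W[l==i];print(st[i],p.min(0).round(3),p.max(0).round(3))
E
```

```text
time: 2.45
tool_pos: [0.5291, -0.0234, 0.2701]
ee_rot: [3.141, 0.001, 2.835]
wrist_force: [-0.1, -0.1, -0.3]
width: 0.094
finger_force: 0.0
time: 2.95
tool_pos: [0.5298, -0.2283, 0.2702]
ee_rot: [3.141, 0.001, 2.835]
wrist_force: [0.6, 0.5, -0.6]
width: 0.0942
finger_force: 0.0
time: 3.15
tool_pos: [0.5298, -0.2278, 0.2696]
ee_rot: [3.141, -0.0, 2.832]
wrist_force: [-0.6, 0.9, 0.6]
width: 0.0939
finger_force: 0.0
3.15 [ 0.52978525 -0.2277766   0.26958598] [ 3.14066289e+00 -3.86866126e-04  2.83225737e+00]
red 287 rect 576 -96.2 576.3 (10.2, 29.9) yaw 143.1 mean [ 0.5758 -0.0966] head 576.9 -95.6 18.9
green 254 rect 543 -228.6 543.5 (30.2, 10.4) yaw -137.5 mean [ 0.5426 -0.2284] head 543.4 -228.7 34.1
blue 318 rect 418 -232.3 418.3 (10.2, 29.7) yaw 121.5 mean [ 0.4187 -0.232 ] head 418.3 -232.4 28.9
yellow 302 rect 458 -360.3 457.6 (10.1, 29.6) yaw 170.0 mean [ 0.4576 -0.3593] head 457.9 -360.6 24.0
white 327 rect 438 -109.6 438.5 (10.2, 30.1) yaw 122.8 mean [ 0.4385 -0.1103] head 438.4 -109.6 38.9
[375  72  34  43 467] [ 0.694 -0.294  0.082] [ 0.741 -0.253  0.227]
```

View pics/wr2.png

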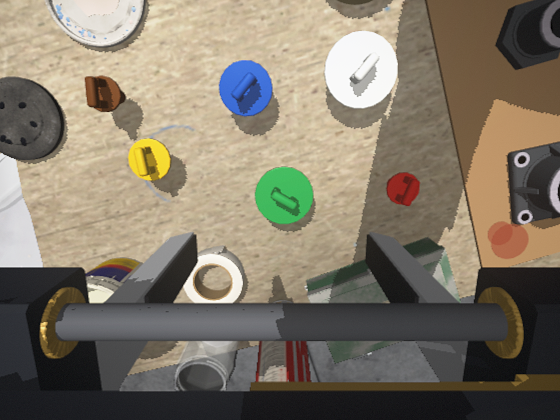

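The plugs show clearly in the wrist view: yellow (150,160), blue (245,88), green (284,195), red (403,188) and white (361,68). The fitted sizes match the description. I'll take yellow first.

```bash
python3 -m handwheel '[[[0,0,0.083],[-0.36,-0.663,-0.35],0.5],[[0,0,0],[-0.36,-0.663,-0.35],0.5],[[0,0,0],[-0.36,-0.663,-0.35],0.5],[[0,0,0],[-0.36,-0.663,-0.35],0.5],[[0,0,0],[0,0,0],0.5]]'; python3 -m handwheel '[[[0,0,0],[0,0,-0.4],0.5],[[0,0,0],[0,0,0],0.5]]'
python3 - <<'E'
from h import *
o,rgb,d=snap('wrist')
W=cloud('wrist',o,d);print(o['time'],o['tool_pos'],o['ee_rot'],o['width'])
tabs(W,['yellow'])
E
```

```text
time: 3.75
tool_pos: [0.4553, -0.3619, 0.1965]
ee_rot: [3.14, -0.005, 2.96]
wrist_force: [0.3, 1.2, -0.6]
width: 0.0574
finger_force: 0.0
time: 3.95
tool_pos: [0.4577, -0.3587, 0.1777]
ee_rot: [3.139, -0.003, 2.964]
wrist_force: [0.3, 1.0, -0.1]
width: 0.0473
finger_force: 0.0
3.95 [ 0.45774996 -0.35870471  0.17769095] [ 3.13851284 -0.00318854  2.96428501] 0.04729493377299318
yellow 428 rect 457 -360.7 457.0 (9.1, 29.3) yaw 170.0 mean [ 0.4564 -0.3606] head 457.5 -361.0 24.0
```

```bash
python3 -m handwheel '[[[0,0,0],[0,-0.03,-0.738],0.5],[[0,0,0],[0,0,-0.738],0.5],[[0,0,0],[0,0,-0.64],0.5],[[0,0,0],[0,0,-0.1],0.5],[[0,0,0],[0,0,0],0.5]]'; python3 -m handwheel '[[[0,0,0],[0,0,0],1],[[0,0,0],[0,0,0],1],[[0,0,0],[0,0,0],1],[[0,0,0],[0,0,0],1],[[0,0,0],[0,0,0],1]]'; python3 -m handwheel '[[[0,0,0],[0,0,0],1],[[0,0,0],[0,0,0],1]]'
```

```text
time: 4.5
tool_pos: [0.4584, -0.3618, 0.0692]
ee_rot: [3.141, -0.001, 2.964]
wrist_force: [-1.0, -0.4, 0.7]
width: 0.0473
finger_force: 0.0
time: 5.0
tool_pos: [0.458, -0.3631, 0.0694]
ee_rot: [-3.141, 0.001, 2.962]
wrist_force: [0.5, -0.5, -0.1]
width: 0.0108
finger_force: 1.1
time: 5.2
tool_pos: [0.4579, -0.3629, 0.0691]
ee_rot: [-3.142, 0.0, 2.962]
wrist_force: [0.3, 0.6, 0.8]
width: 0.0098
finger_force: 30.0
```

```bash
python3 -m handwheel '[[[0,0,0],[0,0,0.6],1],[[0,0,0],[0,0,0.8],1],[[0,0,0],[0,0.4,0.8],1],[[0,0,0],[0.253,0.84,0],1],[[0,0,0],[0.253,0.84,0],1]]'; python3 -m handwheel '[[[0,0,0],[0.253,0.881,0],1],[[0,0,0],[0.253,0.881,0],1],[[0,0,0],[0.253,0.881,0],1],[[0,0,0],[0.253,0.881,0],1],[[0,0,0],[0.253,0.881,0],1]]'; python3 -m handwheel '[[[0,0,0],[0.253,0.881,0],1],[[0,0,0],[0.253,0.881,0],1],[[0,0,0],[0.253,0.881,0],1],[[0,0,0],[0.253,0.881,0],1],[[0,0,0],[0.253,0.881,0],1]]';python3 -m handwheel '[[[0,0,0],[0.253,0.7,0],1],[[0,0,0],[0.253,0.4,0],1],[[0,0,0],[0,0,0],1],[[0,0,0],[0,0,0],1]]'
```

```text
time: 5.7
tool_pos: [0.4838, -0.2588, 0.1809]
ee_rot: [-3.14, 0.004, 2.96]
wrist_force: [0.8, 0.9, -1.0]
width: 0.0094
finger_force: 30.0
time: 6.2
tool_pos: [0.5464, -0.0368, 0.1786]
ee_rot: [-3.142, -0.0, 2.962]
wrist_force: [0.8, -0.4, 0.3]
width: 0.0097
finger_force: 30.0
time: 6.7
tool_pos: [0.6097, 0.1835, 0.1784]
ee_rot: [-3.141, -0.0, 2.962]
wrist_force: [1.1, -0.2, -0.5]
width: 0.0095
finger_force: 30.0
time: 7.1
tool_pos: [0.6345, 0.2364, 0.1779]
ee_rot: [-3.14, -0.001, 2.963]
wrist_force: [-0.2, -0.7, -0.9]
width: 0.0097
finger_force: 30.0
```

```bash
python3 -m handwheel '[[[0,0,0],[0.02,0.356,0],1],[[0,0,0],[0,0,0],1],[[0,0,0],[0,0,-0.5],1],[[0,0,0],[0,0,-0.4],1],[[0,0,0],[0,0,0],1]]'; python3 -m handwheel '[[[0,0,0],[0,0,-0.3],1],[[0,0,0],[0,0,-0.2],1],[[0,0,0],[0,0,-0.1],1],[[0,0,0],[0,0,0],1],[[0,0,0],[0,0,0],1]]'
```

```text
time: 7.6
tool_pos: [0.6337, 0.2533, 0.13]
ee_rot: [-3.138, -0.006, 2.962]
wrist_force: [-0.9, -0.4, -1.1]
width: 0.0096
finger_force: 30.0
time: 8.1
tool_pos: [0.6361, 0.2545, 0.1042]
ee_rot: [3.141, 0.001, 2.962]
wrist_force: [0.3, -0.0, -0.1]
width: 0.0099
finger_force: 30.0
```

```bash
python3 -m handwheel '[[[0,0,0],[0,0,-0.1],1],[[0,0,0],[0,0,-0.1],1],[[0,0,0],[0,0,-0.02],1],[[0,0,0],[0,0,0],1],[[0,0,0],[0,0,0],1]]'; python3 -m handwheel '[[[0,0,0],[0,0,-0.04],1],[[0,0,0],[0,0,0],1]]'
```

```text
time: 8.6
tool_pos: [0.6359, 0.2545, 0.0928]
ee_rot: [3.142, 0.0, 2.962]
wrist_force: [0.6, 0.4, -0.1]
width: 0.0098
finger_force: 30.0
time: 8.8
tool_pos: [0.6362, 0.2547, 0.0922]
ee_rot: [3.141, 0.001, 2.962]
wrist_force: [-1.5, -0.3, 3.8]
width: 0.0098
finger_force: 30.0
```

```bash
python3 -m handwheel '[[[0,0,0],[0,0,0],0.5],[[0,0,0],[0,0,0],0.5],[[0,0,0],[0,0,0],0.5],[[0,0,0],[0,0,0.6],0.5],[[0,0,0],[0,0,0.8],0.5]]'; python3 -m handwheel '[[[0,0,-0.0737],[0,0,0.5],0.5],[[0,0,-0.0737],[0,-0.5,0],0.5],[[0,0,-0.0737],[0,-0.6,0],0.5],[[0,0,-0.0737],[0,0,0],0.5],[[0,0,0],[0,0,0],0.5]]'
cat >> h.py <<'E'
CA=dict(yellow=('oval',.6349,.2542),blue=('square',.6294,.0853),green=('round',.4592,.2484),red=('hex',.4575,.0895))
RH=dict(red=19,yellow=24,blue=29,green=34)
def homes(W,names):
    for n in names:
        _,x,y=CA[n]; r=np.hypot(W[...,0]-x,W[...,1]-y)
        q=W[(r<RH[n]/1000+.008)&(W[...,2]>.0595)&(W[...,2]<.075)]; t=W[(r<.022)&(W[...,2]>.080)]
        if len(q)<20: print(n,len(q));continue
        (X,Y),R=cv2.minEnclosingCircle((q[:,:2]*1000).astype(np.float32))
        A=np.c_[q[:,:2]-q[:,:2].mean(0),np.ones(len(q))];k=np.linalg.lstsq(A,q[:,2],rcond=None)[0]
        print('home',n,len(q),'c',round(X,1),round(Y,1),round(R,1),'headtop z',k[2].round(4),'slope',k[:2].round(3),'tab top',np.median(t[:,2]).round(4) if len(t) else None)
E
python3 - <<'E'
from h import *
o,rgb,d=snap('wrist','wr3.png')
W=cloud('wrist',o,d);print(o['time'],o['tool_pos'],o['ee_rot'],o['width'])
homes(W,['yellow'])
E
```

```text
time: 9.3
tool_pos: [0.6341, 0.2539, 0.1574]
ee_rot: [-3.138, -0.007, 2.962]
wrist_force: [0.9, -0.4, -0.4]
width: 0.0451
finger_force: 0.0
time: 9.8
tool_pos: [0.636, 0.1986, 0.1857]
ee_rot: [3.142, -0.0, 2.498]
wrist_force: [-0.4, 0.1, 0.2]
width: 0.0467
finger_force: 0.0
9.8 [0.63596709 0.19863193 0.18566105] [ 3.14156195e+00 -2.93292437e-04  2.49791347e+00] 0.046708771355187605
home yellow 2064 c 635.6 254.9 24.0 headtop z 0.0624 slope [-0.006  0.002] tab top 0.282
```

View pics/wr3.png

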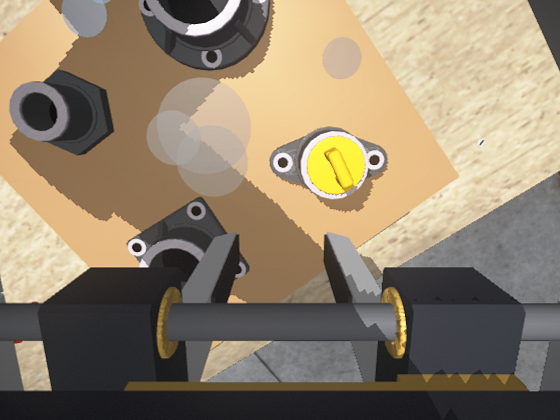

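Wrist view: the yellow plug sits flat on the oval casting at (333,165), with its head top at 62.4 mm. It's home. Red is next.

```bash
python3 -m handwheel '[[[0,0,0],[-0.169,-0.84,0],0.5],[[0,0,0],[-0.169,-0.84,0],0.5],[[0,0,0],[-0.169,-0.84,0],0.5],[[0,0,0],[-0.169,-0.84,0],0.5],[[0,0,0],[-0.169,-0.84,0],0.5]]'; python3 -m handwheel '[[[0,0,0],[-0.169,-0.84,0],0.5],[[0,0,0],[-0.169,-0.84,0],0.5],[[0,0,0],[0,0,0],0.5],[[0,0,0],[0,0,0],0.5]]'
python3 - <<'E'
from h import *
o,rgb,d=snap('wrist')
W=cloud('wrist',o,d);print(o['time'],o['tool_pos'],o['ee_rot'],o['width'])
tabs(W,['red'])
E
```

```text
time: 10.35
tool_pos: [0.5932, -0.0112, 0.1857]
ee_rot: [3.141, -0.0, 2.503]
wrist_force: [-0.2, 0.0, -0.2]
width: 0.0466
finger_force: 0.0
time: 10.75
tool_pos: [0.5768, -0.0946, 0.1857]
ee_rot: [3.141, -0.001, 2.499]
wrist_force: [0.4, 1.8, -1.0]
width: 0.0471
finger_force: 0.0
10.75 [ 0.57679864 -0.09463803  0.18569808] [ 3.14078813e+00 -5.30789216e-04  2.49942668e+00] 0.04706695880988429
red 414 rect 577 -95.5 577.0 (9.3, 30.3) yaw 143.0 mean [ 0.5764 -0.095 ] head 577.2 -95.5 19.1
```

```bash
python3 -m handwheel '[[[0,0,0],[0,-0.02,-0.76],0.5],[[0,0,0],[0,0,-0.76],0.5],[[0,0,0],[0,0,-0.72],0.5],[[0,0,0],[0,0,-0.12],0.5],[[0,0,0],[0,0,0],0.5]]'; python3 -m handwheel '[[[0,0,0],[0,0,0],1],[[0,0,0],[0,0,0],1],[[0,0,0],[0,0,0],1],[[0,0,0],[0,0,0],1],[[0,0,0],[0,0,0],1]]'; python3 -m handwheel '[[[0,0,0],[0,0,0],1],[[0,0,0],[0,0,0],1]]'
```

```text
time: 11.3
tool_pos: [0.5763, -0.0938, 0.0667]
ee_rot: [-3.141, -0.003, 2.502]
wrist_force: [-0.6, 0.7, 1.2]
width: 0.0473
finger_force: 0.0
time: 11.8
tool_pos: [0.577, -0.0957, 0.0686]
ee_rot: [3.141, 0.001, 2.499]
wrist_force: [1.3, -0.0, 0.7]
width: 0.0105
finger_force: 0.0
time: 12.0
tool_pos: [0.5771, -0.0957, 0.0685]
ee_rot: [3.141, 0.001, 2.499]
wrist_force: [0.3, -0.4, 2.2]
width: 0.0092
finger_force: 30.0
```

```bash
python3 -m handwheel '[[[0,0,0],[0,0,0.6],1],[[0,0,0],[0,0,0.8],1],[[0,0,0],[0,0.2,0.8],1],[[0,0,0],[-0.4,0.6,0],1],[[0,0,0],[-0.4,0.6,0],1]]'; python3 -m handwheel '[[[0,0,0],[-0.4,0.6,0],1],[[0,0,0],[-0.4,0.6,0],1],[[0,0,0],[-0.4,0.6,0],1],[[0,0,0],[-0.4,0.5,0],1],[[0,0,0],[0,0,0],1]]'; python3 -m handwheel '[[[0,0,0],[0,0,0],1],[[0,0,0],[0,0,0],1]]'
```

```text
time: 12.5
tool_pos: [0.5373, -0.0254, 0.1795]
ee_rot: [3.14, 0.003, 2.498]
wrist_force: [0.3, 0.4, -0.5]
width: 0.0099
finger_force: 30.0
time: 13.0
tool_pos: [0.4545, 0.0919, 0.1777]
ee_rot: [3.141, -0.002, 2.503]
wrist_force: [0.3, -0.5, -0.2]
width: 0.0099
finger_force: 30.0
time: 13.2
tool_pos: [0.4572, 0.0889, 0.1777]
ee_rot: [-3.141, 0.0, 2.498]
wrist_force: [0.1, -0.1, 0.8]
width: 0.0099
finger_force: 30.0
```

```bash
python3 -m handwheel '[[[0,0,0],[0,0.01,-0.5],1],[[0,0,0],[0,0,-0.4],1],[[0,0,0],[0,0,-0.3],1],[[0,0,0],[0,0,-0.2],1],[[0,0,0],[0,0,0],1]]';  python3 -m handwheel '[[[0,0,0],[0,0,-0.1],1],[[0,0,0],[0,0,-0.1],1],[[0,0,0],[0,0,0],1],[[0,0,0],[0,0,0],1]]'
```

```text
time: 13.7
tool_pos: [0.4561, 0.0892, 0.1061]
ee_rot: [-3.139, -0.003, 2.498]
wrist_force: [-0.1, 0.5, -0.4]
width: 0.0097
finger_force: 30.0
time: 14.1
tool_pos: [0.457, 0.09, 0.0982]
ee_rot: [3.141, 0.0, 2.499]
wrist_force: [-0.5, 0.4, -0.6]
width: 0.0099
finger_force: 30.0
```

```bash
python3 -m handwheel '[[[0,0,0],[0,0,-0.08],1],[[0,0,0],[0,0,-0.06],1],[[0,0,0],[0,0,0],1],[[0,0,0],[0,0,0],1]]';  python3 -m handwheel '[[[0,0,0],[0,0,0],0.5],[[0,0,0],[0,0,0],0.5],[[0,0,0],[0,0,0],0.5],[[0,0,0],[0,0,0.6],0.5],[[0,0,0],[0,0,0.8],0.5]]'; python3 -m handwheel '[[[0,0,-0.079],[0,0,0.5],0.5],[[0,0,-0.079],[0.3,-0.6,0],0.5],[[0,0,-0.079],[0.3,-0.6,0],0.5],[[0,0,0],[0,0,0],0.5],[[0,0,0],[0,0,0],0.5]]'
python3 - <<'E'
from h import *
o,rgb,d=snap('wrist','wr4.png')
W=cloud('wrist',o,d);print(o['time'],o['tool_pos'],o['ee_rot'],o['width'])
homes(W,['red'])
E
```

```text
time: 14.5
tool_pos: [0.457, 0.0901, 0.0915]
ee_rot: [3.141, 0.001, 2.499]
wrist_force: [-0.6, -0.1, 4.6]
width: 0.0095
finger_force: 30.0
time: 15.0
tool_pos: [0.4547, 0.0898, 0.1587]
ee_rot: [-3.137, -0.005, 2.499]
wrist_force: [0.7, 0.2, 0.5]
width: 0.0455
finger_force: 0.0
time: 15.5
tool_pos: [0.4866, 0.0297, 0.1853]
ee_rot: [-3.141, -0.001, 2.126]
wrist_force: [-0.2, -0.2, -0.1]
width: 0.0471
finger_force: 0.0
15.5 [0.48657771 0.0297393  0.18527723] [-3.14090568e+00 -1.25382923e-03  2.12648837e+00] 0.04711001082755922
home red 1216 c 456.5 90.1 19.4 headtop z 0.0622 slope [0.001 0.002] tab top 0.0878
```

View pics/wr4.png

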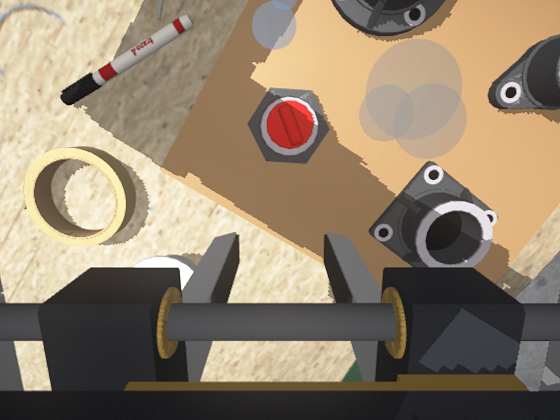

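Red is flat on the hex casting at (290,125), with its head top at 62.2 mm. Blue is next.

```bash
python3 -m handwheel '[[[0,0,0],[-0.228,-0.873,0],0.5],[[0,0,0],[-0.228,-0.873,0],0.5],[[0,0,0],[-0.228,-0.873,0],0.5],[[0,0,0],[-0.228,-0.873,0],0.5],[[0,0,0],[-0.228,-0.873,0],0.5]]'; python3 -m handwheel '[[[0,0,0],[-0.228,-0.873,0],0.5],[[0,0,0],[0,0,0],0.5],[[0,0,0],[0,0,0],0.5]]'
python3 - <<'E'
from h import *
o,rgb,d=snap('wrist')
W=cloud('wrist',o,d);print(o['time'],o['tool_pos'],o['ee_rot'],o['width'])
tabs(W,['blue'])
E
```

```text
time: 16.05
tool_pos: [0.4291, -0.1885, 0.1858]
ee_rot: [3.141, -0.0, 2.13]
wrist_force: [1.6, -0.4, 0.4]
width: 0.0471
finger_force: 0.0
time: 16.35
tool_pos: [0.4181, -0.2314, 0.1855]
ee_rot: [3.141, -0.001, 2.126]
wrist_force: [-0.5, -0.1, 0.1]
width: 0.047
finger_force: 0.0
16.35 [ 0.41812928 -0.23143684  0.18552156] [ 3.14099069e+00 -1.34991456e-03  2.12624755e+00] 0.04699225758569953
blue 410 rect 418 -232.3 418.1 (9.3, 29.5) yaw 121.5 mean [ 0.4179 -0.2317] head 418.4 -232.3 28.9
```

```bash
python3 -m handwheel '[[[0,0,0],[0,-0.02,-0.76],0.5],[[0,0,0],[0,0,-0.76],0.5],[[0,0,0],[0,0,-0.72],0.5],[[0,0,0],[0,0,-0.12],0.5],[[0,0,0],[0,0,0],0.5]]'; python3 -m handwheel '[[[0,0,0],[0,0,0],1],[[0,0,0],[0,0,0],1],[[0,0,0],[0,0,0],1],[[0,0,0],[0,0,0],1],[[0,0,0],[0,0,0],1]]'; python3 -m handwheel '[[[0,0,0],[0,0,0],1],[[0,0,0],[0,0,0],1]]'
```

```text
time: 16.9
tool_pos: [0.4184, -0.2308, 0.0674]
ee_rot: [-3.141, -0.002, 2.13]
wrist_force: [-0.1, 0.6, -0.1]
width: 0.0469
finger_force: 0.0
time: 17.4
tool_pos: [0.4185, -0.2331, 0.0682]
ee_rot: [3.141, 0.001, 2.127]
wrist_force: [-0.0, -0.3, -0.1]
width: 0.0106
finger_force: 0.0
time: 17.6
tool_pos: [0.4185, -0.2331, 0.0682]
ee_rot: [3.141, 0.001, 2.127]
wrist_force: [-0.9, -0.3, 3.0]
width: 0.0095
finger_force: 30.0
```

```bash
python3 -m handwheel '[[[0,0,0],[0,0,0.6],1],[[0,0,0],[0,0,0.8],1],[[0,0,0],[0.1,0.1,0.8],1],[[0,0,0],[0.5,0.75,0],1],[[0,0,0],[0.5,0.75,0],1]]'; python3 -m handwheel '[[[0,0,0],[0.52,0.8,0],1],[[0,0,0],[0.52,0.8,0],1],[[0,0,0],[0.52,0.8,0],1],[[0,0,0],[0.52,0.8,0],1],[[0,0,0],[0.52,0.8,0],1]]'; python3 -m handwheel '[[[0,0,0],[0.53,0.76,0],1],[[0,0,0],[0,0,0],1],[[0,0,0],[0,0,0],1]]'
```

```text
time: 18.1
tool_pos: [0.4745, -0.1533, 0.1799]
ee_rot: [3.139, 0.004, 2.123]
wrist_force: [0.9, -0.8, -1.2]
width: 0.0097
finger_force: 30.0
time: 18.6
tool_pos: [0.604, 0.0488, 0.1773]
ee_rot: [-3.141, -0.0, 2.127]
wrist_force: [0.6, -1.0, 0.5]
width: 0.0097
finger_force: 30.0
time: 18.9
tool_pos: [0.6297, 0.0858, 0.1764]
ee_rot: [-3.139, -0.001, 2.129]
wrist_force: [0.0, 0.0, 0.1]
width: 0.0102
finger_force: 30.0
```

```bash
python3 -m handwheel '[[[0,0,0],[0,-0.01,-0.5],1],[[0,0,0],[0,0,-0.4],1],[[0,0,0],[0,0,-0.3],1],[[0,0,0],[0,0,-0.2],1],[[0,0,0],[0,0,0],1]]';  python3 -m handwheel '[[[0,0,0],[0,0,-0.1],1],[[0,0,0],[0,0,-0.07],1],[[0,0,0],[0,0,0],1],[[0,0,0],[0,0,0],1]]'
```

```text
time: 19.4
tool_pos: [0.6286, 0.0837, 0.1061]
ee_rot: [-3.139, -0.001, 2.126]
wrist_force: [-1.6, -0.7, -1.0]
width: 0.0099
finger_force: 30.0
time: 19.8
tool_pos: [0.6301, 0.0847, 0.0998]
ee_rot: [3.141, 0.0, 2.127]
wrist_force: [0.6, 0.3, 0.2]
width: 0.0098
finger_force: 30.0
```

```bash
python3 -m handwheel '[[[0,0,0],[0,0,-0.09],1],[[0,0,0],[0,0,-0.09],1],[[0,0,0],[0,0,0],1],[[0,0,0],[0,0,0],1]]';  python3 -m handwheel '[[[0,0,0],[0,0,0],0.5],[[0,0,0],[0,0,0],0.5],[[0,0,0],[0,0,0],0.5],[[0,0,0],[0,0,0.6],0.5],[[0,0,0],[0,0,0.8],0.5]]'; python3 -m handwheel '[[[0,0,-0.089],[0,0,0.5],0.5],[[0,0,-0.089],[-0.1,-0.6,0],0.5],[[0,0,-0.089],[-0.1,-0.6,0],0.5],[[0,0,0],[0,0,0],0.5],[[0,0,0],[0,0,0],0.5]]'
python3 - <<'E'
from h import *
o,rgb,d=snap('wrist','wr5.png')
W=cloud('wrist',o,d);print(o['time'],o['tool_pos'],o['ee_rot'],o['width'])
homes(W,['blue'])
E
```

```text
time: 20.2
tool_pos: [0.6302, 0.0847, 0.0911]
ee_rot: [3.14, 0.001, 2.127]
wrist_force: [-0.7, 0.5, 3.5]
width: 0.0096
finger_force: 30.0
time: 20.7
tool_pos: [0.6278, 0.0845, 0.1571]
ee_rot: [-3.135, -0.004, 2.127]
wrist_force: [1.0, 0.2, 1.3]
width: 0.0457
finger_force: 0.0
time: 21.2
tool_pos: [0.6197, 0.0244, 0.1849]
ee_rot: [-3.141, -0.001, 1.708]
wrist_force: [0.4, 0.2, -1.0]
width: 0.047
finger_force: 0.0
21.2 [0.61969692 0.02437583 0.18494499] [-3.14118017e+00 -7.75187768e-04  1.70776409e+00] 0.04704095545756847
home blue 3542 c 629.4 85.3 29.8 headtop z 0.0623 slope [-0.  0.] tab top 0.0878
```

View pics/wr5.png

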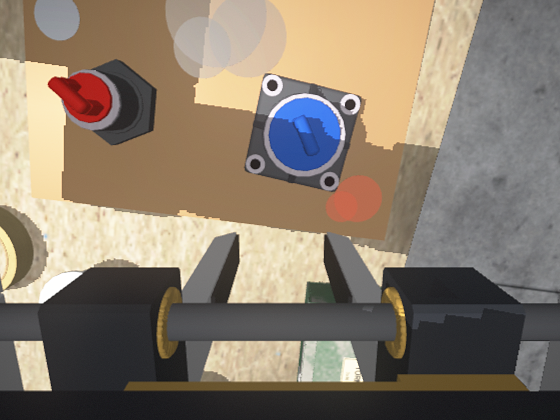

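Blue is flat on the square casting at (305,133). Green is next.

```bash
python3 -m handwheel '[[[0,0,-0.088],[-0.218,-0.723,0],0.5],[[0,0,-0.088],[-0.218,-0.723,0],0.5],[[0,0,-0.088],[-0.218,-0.723,0],0.5],[[0,0,-0.088],[-0.218,-0.723,0],0.5],[[0,0,-0.088],[-0.218,-0.723,0],0.5]]'; python3 -m handwheel '[[[0,0,-0.088],[-0.218,-0.723,0],0.5],[[0,0,-0.088],[-0.218,-0.723,0],0.5],[[0,0,0],[0,0,0],0.5],[[0,0,0],[0,0,0],0.5]]'
python3 - <<'E'
from h import *
o,rgb,d=snap('wrist')
W=cloud('wrist',o,d);print(o['time'],o['tool_pos'],o['ee_rot'],o['width'])
tabs(W,['green'])
E
```

```text
time: 21.75
tool_pos: [0.5653, -0.156, 0.185]
ee_rot: [-3.141, -0.001, 1.014]
wrist_force: [0.4, 0.2, 0.3]
width: 0.0469
finger_force: 0.0
time: 22.15
tool_pos: [0.5438, -0.228, 0.1849]
ee_rot: [-3.141, -0.001, 0.741]
wrist_force: [0.0, 0.7, 0.3]
width: 0.0473
finger_force: 0.0
22.15 [ 0.54380497 -0.22800554  0.18493347] [-3.14058043e+00 -7.01849260e-04  7.41234145e-01] 0.04727296388695506
green 412 rect 544 -228.7 544.0 (29.3, 9.3) yaw -137.6 mean [ 0.5445 -0.2284] head 544.0 -229.2 33.9
```

```bash
python3 -m handwheel '[[[0,0,0],[0,-0.02,-0.76],0.5],[[0,0,0],[0,0,-0.76],0.5],[[0,0,0],[0,0,-0.7],0.5],[[0,0,0],[0,0,-0.12],0.5],[[0,0,0],[0,0,0],0.5]]'; python3 -m handwheel '[[[0,0,0],[0,0,0],1],[[0,0,0],[0,0,0],1],[[0,0,0],[0,0,0],1],[[0,0,0],[0,0,0],1],[[0,0,0],[0,0,0],1]]'; python3 -m handwheel '[[[0,0,0],[0,0,0],1],[[0,0,0],[0,0,0],1]]'
```

```text
time: 22.7
tool_pos: [0.5437, -0.2278, 0.0678]
ee_rot: [-3.14, 0.0, 0.743]
wrist_force: [-0.1, 0.1, 0.2]
width: 0.0469
finger_force: 0.0
time: 23.2
tool_pos: [0.5437, -0.2296, 0.0689]
ee_rot: [3.141, -0.0, 0.74]
wrist_force: [-1.1, 0.4, 0.6]
width: 0.0105
finger_force: 0.3
time: 23.4
tool_pos: [0.5436, -0.2296, 0.0687]
ee_rot: [3.141, -0.0, 0.74]
wrist_force: [-0.2, 0.7, 1.9]
width: 0.0097
finger_force: 29.9
```

```bash
python3 -m handwheel '[[[0,0,0],[0,0,0.7],1],[[0,0,0],[0,0,0.9],1],[[0,0,0],[-0.1,0.2,0.9],1],[[0,0,0],[-0.14,0.76,0],1],[[0,0,0],[-0.14,0.8,0],1]]'; python3 -m handwheel '[[[0,0,0],[-0.14,0.8,0],1],[[0,0,0],[-0.14,0.8,0],1],[[0,0,0],[-0.14,0.8,0],1],[[0,0,0],[-0.14,0.8,0],1],[[0,0,0],[-0.14,0.8,0],1]]'; python3 -m handwheel '[[[0,0,0],[-0.14,0.8,0],1],[[0,0,0],[-0.14,0.8,0],1],[[0,0,0],[-0.14,0.8,0],1],[[0,0,0],[-0.14,0.8,0],1],[[0,0,0],[-0.05,0.4,0],1]]'; python3 -m handwheel '[[[0,0,0],[0,0,0],1],[[0,0,0],[0,0,0],1]]'
```

```text
time: 23.9
tool_pos: [0.5252, -0.1417, 0.1955]
ee_rot: [3.138, -0.002, 0.737]
wrist_force: [0.4, -0.0, -1.2]
width: 0.01
finger_force: 29.9
time: 24.4
tool_pos: [0.4888, 0.06, 0.193]
ee_rot: [-3.141, 0.0, 0.739]
wrist_force: [0.7, 0.4, -1.1]
width: 0.0099
finger_force: 29.9
time: 24.9
tool_pos: [0.4578, 0.2413, 0.1929]
ee_rot: [-3.14, 0.0, 0.743]
wrist_force: [0.0, -0.6, -1.7]
width: 0.0099
finger_force: 29.9
time: 25.1
tool_pos: [0.4588, 0.2383, 0.1929]
ee_rot: [3.141, 0.001, 0.741]
wrist_force: [-0.3, -0.6, -0.5]
width: 0.0099
finger_force: 29.9
```

```bash
python3 -m handwheel '[[[0,0,0],[0,0.195,0],1],[[0,0,0],[0,0,-0.6],1],[[0,0,0],[0,0,-0.5],1],[[0,0,0],[0,0,-0.3],1],[[0,0,0],[0,0,-0.3],1]]';  python3 -m handwheel '[[[0,0,0],[0,0,-0.1],1],[[0,0,0],[0,0,-0.06],1],[[0,0,0],[0,0,0],1],[[0,0,0],[0,0,0],1]]'
```

```text
time: 25.6
tool_pos: [0.4591, 0.2474, 0.1072]
ee_rot: [-3.141, 0.001, 0.738]
wrist_force: [0.1, 1.0, -0.7]
width: 0.0096
finger_force: 29.9
time: 26.0
tool_pos: [0.4597, 0.2484, 0.1013]
ee_rot: [3.141, -0.002, 0.739]
wrist_force: [0.2, 0.1, -0.4]
width: 0.0097
finger_force: 29.9
```

```bash
python3 -m handwheel '[[[0,0,0],[0,0,-0.1],1],[[0,0,0],[0,0,-0.1],1],[[0,0,0],[0,0,0],1],[[0,0,0],[0,0,0],1]]';  python3 -m handwheel '[[[0,0,0],[0,0,0],0.5],[[0,0,0],[0,0,0],0.5],[[0,0,0],[0,0,0],0.5],[[0,0,0],[0,0,0.6],0.5],[[0,0,0],[0,0,0.8],0.5]]'; python3 -m handwheel '[[[0,0,0],[0,0,0.8],0.5],[[0,0,0],[-0.5,-0.5,0.8],0.5],[[0,0,0],[-0.6,-0.8,0.8],0.5],[[0,0,0],[0,0,0],0.5],[[0,0,0],[0,0,0],0.5]]'
python3 - <<'E'
from h import *
o,rgb,d=snap('wrist','wr6.png')
W=cloud('wrist',o,d);print(o['time'],o['tool_pos'],o['ee_rot'],o['width'])
homes(W,CA)
E
```

```text
time: 26.4
tool_pos: [0.4595, 0.2486, 0.0913]
ee_rot: [3.141, -0.002, 0.74]
wrist_force: [-0.5, -0.2, 5.1]
width: 0.0095
finger_force: 30.0
time: 26.9
tool_pos: [0.4571, 0.2475, 0.1578]
ee_rot: [-3.139, 0.007, 0.74]
wrist_force: [0.4, 0.5, 0.7]
width: 0.0452
finger_force: 0.0
time: 27.4
tool_pos: [0.4125, 0.1936, 0.2696]
ee_rot: [3.141, -0.003, 0.739]
wrist_force: [0.4, -0.5, -0.5]
width: 0.0474
finger_force: 0.0
27.4 [0.4124738  0.19360321 0.2696373 ] [ 3.14071210e+00 -2.53068154e-03  7.38970261e-01] 0.04741597539935303
home yellow 35 c 619.0 239.3 8.0 headtop z 0.0612 slope [0.155 0.054] tab top None
home blue 2210 c 630.2 84.7 29.8 headtop z 0.0625 slope [-0.006  0.006] tab top 0.0874
home green 3088 c 459.3 247.3 35.1 headtop z 0.0623 slope [0. 0.] tab top 0.0877
home red 581 c 457.6 90.0 18.9 headtop z 0.0629 slope [-0.011 -0.01 ] tab top 0.0875
```

View pics/wr6.png

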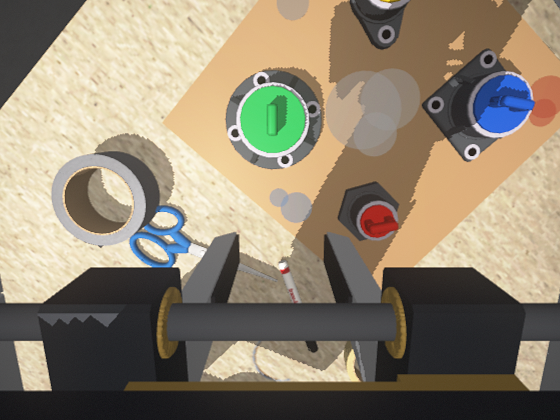

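The wrist view shows green (272,120), blue (500,103) and red (380,218) seated flat in their castings. Only the edge of yellow is in view at (392,3), but I checked it before. The gripper is clear, so I'm handing in the job.

```bash
python3 -c "
from bench import robot
print(robot.close_job())"
```

```text
the job is handed in; nothing more can be done
None
```

The red, yellow, blue and green plugs are each home with their heads flat on their own castings, going by the wrist-camera checks. The white spare was never touched, and the job is handed in at about 27 s on the robot clock; the hand-in gave no verdict.

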